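# Put the T-handled dibber away in its foam and lock it in

## Task

Press the T-handled wooden dibber into the matching T-shaped cutout of the propped-up foam tool case, until it is fully home along its whole length, without ramming it. Then turn the aluminium lock collar until its arm lies straight across the dibber at the white mark, against its stop, so that the dibber is locked in. Let go and leave the other things on the ledge where they are.

Things in the scene. Friction and masses are not known exactly. Their poses are not given: they have to be found in the camera images.
- dibber_grip (a point): Balance point of the loose T-handled wooden dibber (90 g), on its shank's axis. It lies flat on the ledge at first, axis 12 mm up. Shank: round, 24 mm diameter, along this point's x axis, full width to 78 mm towards +x, then tapering to an 8 mm wide tip at 108 mm. Cross handle: at 45 mm towards -x, along y. Either side may face up.
- dibber_bar (a point): Centre of the dibber's round cross handle (24 mm diameter, 90 mm long, along y), where the shank's axis meets it, 45 mm from dibber_grip.
- dibber_tip (a point): End of the dibber's tapered tip, on the shank's axis, 108 mm from dibber_grip.
- insert: Dark foam insert of the fixed grey case, face sloping at 30 degrees, its low edge on the side far from the robot. Origin: on the face (level with the top of the soft lips) where the axes of the T cutout cross. x: up the slope along the shank groove to its tip end; y: along the cross-handle groove; z: straight out of the face. Foam: x -38 to 186 mm, y -100 to 85 mm, with a rim 1 mm proud and a flat steel widger at y = -80 mm, 2 mm proud.
- shank_groove (a point): Point on the face, mid shank groove, at x = 80 mm in the insert's frame, axes as the insert's. The T cutout: cross-handle groove at x = 0, from y = -48 to 48 mm; shank groove from there to x = 159 mm; both 27 mm wide, firm floor 17 mm below the face. Soft springy lips (shank: x = 50 to 110 mm; cross handle: both sides) narrow both mouths to 16 mm.
- bar_groove (a point): Same point as the insert's origin. An unpressed dibber rests on the lips, axis 8 mm above the face, and stays when let go. Pressing it in takes 8 to 20 N in all; home on the floor its axis is 4 to 5 mm below the face, its top 7 to 8 mm above. No room for fingers beside it: astride it they strike the foam first, so press from on top, on shank and cross handle. Never over 50 N against the foam.
- collar (a joint): Angle (rad) of the captive aluminium lock collar about the insert's z axis. 0: locked, at its hard stop, arm along the insert's -y, across the shank groove towards the white mark. Grows (to 2.0) as it is turned away; at 1.57 the arm points to +x. Stays where it is left (about 1 N at the peg moves it).
- collar_axis (a point): Collar's axis at the foam face: x = 118, y = 48 mm in the insert's frame. Collar: 38 mm diameter, top 18 mm above the face. Its arm is 14 mm wide, reaches 58 mm from the axis, 9.5 to 17.5 mm above the face: it passes over a dibber that is home but strikes one that is not.
- collar_peg (a point): Middle of the round upright peg on the collar's arm, by which it is turned: 14 mm diameter, along the insert's z axis, 44 mm from the collar's axis, from 17.5 to 42 mm above the foam face (this point is 30 mm above it).
- coriander: Bystander, to be left alone: glazed coriander pot, 110 mm across, 100 mm tall with leaves to 200 mm. Origin: centre of its underside.
- spray: Bystander, to be left alone: green glass spray bottle, 72 mm across, 200 mm tall. Origin: centre of its underside.
- small_pot: Bystander, to be left alone: empty terracotta pot, 56 mm across, 50 mm tall. Origin: centre of its underside.
- seed_jar: Bystander, to be left alone: clear seed jar, 54 mm across, 70 mm tall. Origin: centre of its underside.
- label_box: Bystander, to be left alone: cardboard box of plant labels, 90 x 60 x 40 mm. Origin: centre of its underside.
- pencil_dibber: Bystander, to be left alone: straight square pencil dibber, 14 mm thick, 150 mm long, lying (not the one to put away). Origin: centre of its underside.
Mind the look-alikes: they are no part of the job. Of the things that look like the part that bears dibber_grip, the middle-sized one is meant.

How it is judged (in metres and radians):
On the way, in this order (a step that is already met when the one before it is completed fails the run):
1. the dibber is pressed fully home in its cutout, shank and cross handle, the collar still turned away (x of dibber_bar in the frame of insert between -0.005 and 0.005 m and y of dibber_bar in the frame of insert between -0.005 and 0.005 m and y of dibber_tip in the frame of insert between -0.006 and 0.006 m and z of each of dibber_bar, dibber_tip in the frame of insert below -0.0025 m and value of joint collar above 0.6 rad), for 0.2 s.
2. the lock collar is turned to its locked mark over the dibber (x of dibber_bar in the frame of insert between -0.005 and 0.005 m and y of dibber_bar in the frame of insert between -0.005 and 0.005 m and y of dibber_tip in the frame of insert between -0.006 and 0.006 m and z of each of dibber_bar, dibber_tip in the frame of insert below -0.0025 m and value of joint collar below 0.12 rad), for 0.2 s.
At the end, for the whole second after the job is handed in: Dibber home in the T cutout: cross-handle centre within 5 mm of the crossing along and across, tip within 6 mm of the midline, axis at both over 2.5 mm below the foam face (home: 4 to 5 mm); collar within 0.12 rad of its locked stop; both at rest (all of step 2 and velocity of joint collar below 0.05 rad/s and linear speed of dibber below 0.02 m/s); the robot touches nothing.
It fails at once if the dibber is rammed against the foam insert (over 50 N) (contact force between dibber and insert above 50 N).
It fails at once if a bystander on the ledge is moved by more than 30 mm (distance of any of coriander, spray, small_pot, seed_jar, label_box, pencil_dibber from where it was at the start of the episode above 0.03 m).
It also fails if it takes over 64 s, if anything falls off the work surface, if the arm or the gripper's body presses on something with over 40 N, if the wrist force passes 120 N, or if a joint passes its speed limit or range.

## Robot

A 6-joint arm with a two-finger parallel gripper is mounted at the origin on the work surface. World frame = base frame: x ahead of the robot, y to its left, z up, the work surface at z = 0. Lengths are in mm, angles in rad, forces in N, time in s.
With the tool pointing down it reaches from about 400 to 925 mm from the base axis. Payload 12.5 kg.
Tool frame: the origin (TCP) lies between the finger pads; the fingertips stand 11 mm ahead of it and the grasp point (between the pads) lies 8 mm behind it (env.tip_extent is the distance from the TCP to the fingertips, in mm); x points along the fingers, z is the direction in which the jaws open and shut, and the axes are right-handed (so a half turn about x gives the same grasp; the last joint's range is limited). The gripper opens to 95 mm and grips with 3 to 60 N. Pads are 20 mm wide; open, the fingers measure 119 mm over their backs; the gripper's body (75 mm by 180 mm) begins 59 mm behind the grasp point.
Start: joints at [1.032, 0.491, 1.559, -0, 1.092, -0.106], TCP at [262.12, 567.397, 225.661] pointing down, gripper open.
Joint ranges: [-3.1, 3.1], [-0.84, 2.19], [0.05, 2.79], [-1.13, 4.28], [0.06, 2.93], [-2.69, 2.69]. Speed limits (rad/s): [2.22, 2.22, 2.79, 3.14, 3.14, 3.14].

## Interface

Orientations are given as [roll, pitch, yaw] about the fixed x, y, z axes, in that order (R = Rz(yaw) Ry(pitch) Rx(roll)).
In Python, from cell import status, imaging, env gives the robot as it stands. The module is installed in compiled form; this text tells all that it offers.
- The arm moves only by the tool apply_moves, never from a script. Its argument "increments" is a list of rows, each a list of 5 numbers: the closure, from 0 (fully open) to 1 (shut), then the shift along the tool's x, y, z in mm, then the turn about the tool's x in degrees. A call has 1 to 10 rows; each row shifts and turns the commanded pose from where the row before left it, along the tool's axes as they then stand; what a row does not reach is not made up. A row lasts 1/10 s, in which the tool goes at most 50 mm and 8.59 degrees, less where a joint would pass 70% of its speed; a pose out of reach is approached as far as the arm can. A call with a gripper value outside its range is refused whole. The fingers move at their own pace and stop on an object; the grip force is fixed at half the most. Time passes only in rows, so rows that do not move let the fingers close. It gives the time, the measured TCP pose, the force and the opening at its end, in the units of the state.
- status.state(): the state, without advancing time (a new reading comes with each control period).
- imaging.read_camera(name): name is "scene" or "top" or "wrist"; returns a dict with "pixels" (400x640x3 uint8, red, green, blue), "fovy" (degrees; the focal length in pixels is half the picture's height over the tangent of half this angle, whatever the lens; pixels are square), "cx", "cy" (the principal point, pixels), "R" (3x3) and "t" (3): a world point X has camera coordinates R X + t. Camera axes: x right, y down, z forward; pixel columns grow to the right and rows downward; lengths in mm; the calibration is good to about 2 mm. A picture is of the moment at which its call begins. There is no depth.
- env.job_done(): hands the job in, once; it reports no verdict.
The state is a dict: "t": time; "joints": joint angles; "qvel": joint speeds; "tau": joint torques, N m; "eef_pos": TCP position; "tcp_rot": TCP orientation; "ft_force": force on the tool from outside, world axes, zero at the start; "moment": the same for the moment, N m; "opening": opening from 0.0 (shut) to 1.0 (fully open).
Only numpy, scipy, OpenCV 4.12 (cv2) and the standard library are available. Lean on these libraries where they do the work, as an engineer would, in place of code of your own. Each camera call takes 0.05 s, during which the arm holds its last target. There are 200 camera calls.

## Working session

There is one attempt and no reset: what is moved stays moved. The work goes in short steps, Python scripts to look and compute and a tool call to move; the robot and the scene stay as the last step left them, time stands still between calls to the robot, and variables do not carry over. Pictures are saved under pics/ and viewed, about 8 in all and at most 12, crops included, and the job is handed in when it is done.

Besides the shell and the picture viewer there is one more tool, called after ">>>" as a command line: name --pt "numbers of a row" for each row, then --argument value for the rest. apply_moves: Moves the arm, as the interface text tells. Its arguments: {"type":"object","properties":{"increments":{"type":"array"}},"required":["increments"]}

```bash
mkdir -p pics
cat > h.py <<'E'
import numpy as np, cv2
from cell import status, imaging, env
def shot(n,f):
    c=imaging.read_camera(n); cv2.imwrite(f'pics/{f}.png',c['pixels'][:,:,::-1]); np.save(f'pics/{f}.npy',{k:v for k,v in c.items()},allow_pickle=True); return c
def load(f): return np.load(f'pics/{f}.npy',allow_pickle=True).item()
def foc(c): return 200/np.tan(np.radians(c['fovy'])/2)
def proj(c,X):
    p=np.array(c['R'])@np.array(X,float)+np.array(c['t']); return foc(c)*p[:2]/p[2]+[c['cx'],c['cy']]
def ray(c,u,v):
    R=np.array(c['R']); o=-R.T@np.array(c['t']); d=R.T@np.array([(u-c['cx'])/foc(c),(v-c['cy'])/foc(c),1]); return o,d
def onz(c,u,v,z):
    o,d=ray(c,u,v); return o+d*(z-o[2])/d[2]
E
python3 - <<'E'
from h import *
for n in ('scene','top','wrist'):
    c=shot(n,n+'0'); print(n,c['fovy'],c['cx'],c['cy'],-np.array(c['R']).T@np.array(c['t']))
print(status.state(), env.tip_extent)
a=cv2.imread('pics/top0.png');cv2.imwrite('pics/top0b.png',cv2.resize(a,(800,500)))
a=cv2.imread('pics/scene0.png');cv2.imwrite('pics/scene0b.png',cv2.resize(a,(800,500)))
E
```

```text
scene 48.384919417687634 306.4924246994578 194.6528925763706 [ 834.22256596  541.36409925 1186.75981665]
top 46.42307043936688 319.59308223944265 202.24544632201864 [ 394.33759348   17.20048493 1365.76604467]
wrist 69.91029759933774 318.4603857229835 200.96870588773973 [194.46085661 597.28966225 384.01560737]
{'t': 0.15, 'joints': array([ 1.03240533e+00,  4.91402291e-01,  1.55928974e+00,  1.71431556e-05,
        1.09171913e+00, -1.05631174e-01]), 'qvel': array([-0.0002993 , -0.00317629, -0.00053304, -0.00054271, -0.00113617,
       -0.00024428]), 'tau': array([ 2.47891534e-03, -6.12893200e+01, -2.58280009e+01,  6.92314119e-02,
        4.74017859e-02, -6.29412239e-05]), 'eef_pos': array([262.02041957, 567.24452964, 225.21446334]), 'tcp_rot': array([ 3.01738499,  1.56997768, -2.12777172]), 'ft_force': array([-0.70801554,  0.39728286, -0.07727638]), 'moment': array([ 0.03242573, -0.0232566 ,  0.04333457]), 'opening': 0.998099659014399} 11.0
```

View pics/top0b.png

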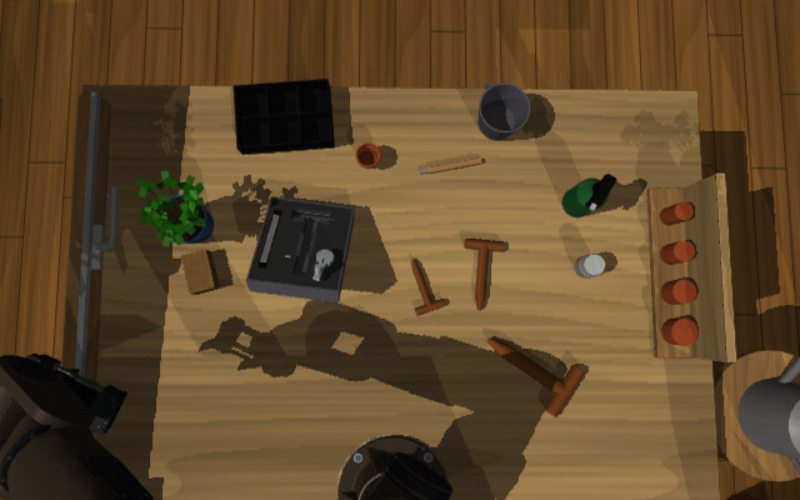

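View pics/scene0b.png

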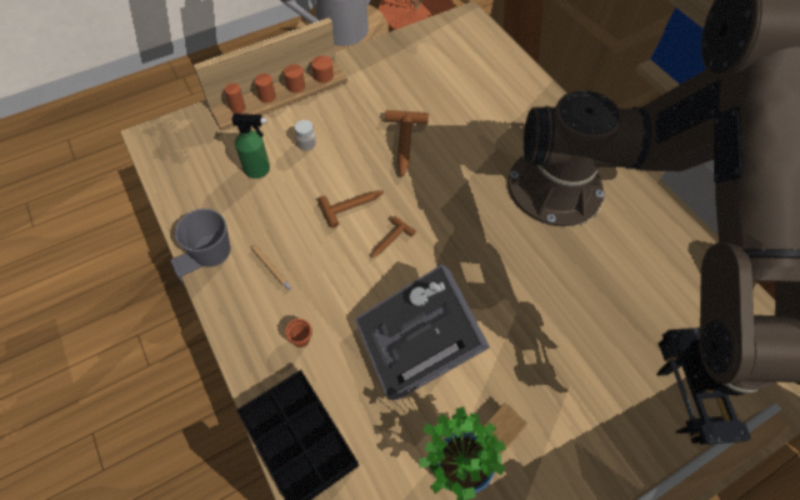

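The top view (800 px wide) shows three T-shaped tools: small at (430,290), middle at (484,270) and large at (540,375). The case is at (303,250), with the collar at (323,262). I'll zoom in on the case and the two smaller tools.

Run:
```python
from h import *
a=cv2.imread('pics/top0.png')
b=cv2.resize(a[150:250,190:290],(500,500),interpolation=cv2.INTER_CUBIC)
d=cv2.resize(a[180:255,325:415],(300,250),interpolation=cv2.INTER_CUBIC)
o=np.zeros((500,800,3),np.uint8);o[:,:500]=b;o[:250,500:]=d
o=cv2.convertScaleAbs(o,alpha=2.0,beta=10)
cv2.imwrite('pics/crop1.png',o)
c=load('top0')
k=.8
for nm,u,v in (('sm bar',432,307),('sm tip',415,262),('mid bar',485,243),('mid tip',481,307),('big bar',566,389),('big tip',490,339)): print(nm,onz(c,u*k,v*k,12).round())
```

```text
sm bar [412. -90.  12.]
sm tip [517. -51.  12.]
mid bar [ 562. -216.   12.]
mid tip [ 412. -204.   12.]
big bar [ 225. -397.   12.]
big tip [ 339. -224.   12.]
```

View pics/crop1.png

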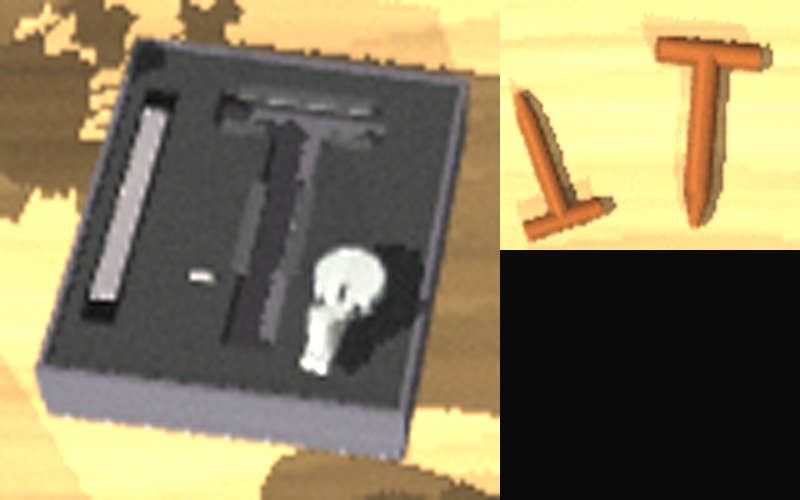

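Lengths at ledge height are small 112 mm, middle 150 mm and large 207 mm. The given dibber is 153 mm long, so it is the middle one, with its bar near (562,-216) and its tip near (412,-204). Next I'll get the case pose from a second view.

Run:
```python
from h import *
a=cv2.imread('pics/scene0.png')
b=cv2.resize(a[205:325,275:400],(625,600),interpolation=cv2.INTER_CUBIC)
cv2.imwrite('pics/crop2.png',cv2.convertScaleAbs(b,alpha=2.0,beta=10))
```

```text
(no output)
```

View pics/crop2.png

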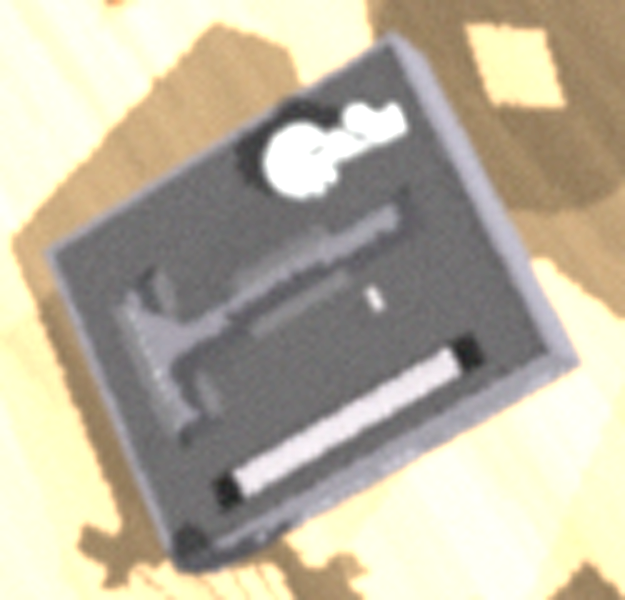

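The scene crop shows the case corners at (65,258), (392,43), (552,350) and (180,548), with the collar top at (297,162). I'll fit the insert pose over both views with the slope fixed at 30°.

```bash
cat >> h.py <<'E'
from scipy.spatial.transform import Rotation as Ro
def insR(yaw): # insert axes: z tilted toward its -x
    return (Ro.from_euler('z',yaw)*Ro.from_euler('y',-30,degrees=True)).as_matrix()
E
python3 - <<'E'
from h import *
from scipy.optimize import least_squares
P=[(-38,85,.5),(186,85,.5),(186,-100,.5),(-38,-100,.5),(118,48,18),(159,0,0)]
S=[(65,258),(392,43),(552,350),(180,548),(297,162),(400,214)]
T=[(462,87),(407,402),(48,362),(140,48),(348,277),(250,341)]
cs,ct=load('scene0'),load('top0')
S=np.array(S)/5+[275,205]; T=np.array(T)/5+[190,150]
def f(p,full=False):
    R=insR(p[3]); r=[]
    for q,s,t in zip(P,S,T):
        X=R@q+p[:3]; r+= list(proj(cs,X)-s)+list(proj(ct,X)-t)
    return np.array(r)
s=least_squares(f,[600,150,50,np.pi-0.1],loss='soft_l1')
print(s.x.round(3)); print(f(s.x).reshape(-1,4).round(2))
R=insR(s.x[3]);o=s.x[:3]
print(R.round(3), 'collar',R@[118,48,0]+o,'foamlow',R@[-38,0,0]+o)
for nm,uv in (('arm end base top',(318,370)),('peg',(322,330))): pass
for th in (1.2,1.4,1.57,1.75,2.0):
    X=R@[118+44*np.sin(th),48-44*np.cos(th),42]+o
    print(th,((proj(cs,X)-[275,205])*5).round(),((proj(ct,X)-[190,150])*5).round())
# dibber from both
k=.8
for c,pts in ((ct,[(485,243),(481,307),(485+0,243)]),(cs,[(329,211),(383,193)])):
    for u,v in pts: print(onz(c,u*k,v*k,12).round(1))
E
```

```text
[617.177 182.401  47.951   3.02 ]
[[-2.06 -0.58 -0.23 -0.64]
 [-0.77  0.39 -1.26  1.14]
 [-0.64  0.31  0.19  0.48]
 [ 0.47  2.82  0.73 -0.75]
 [ 0.31  0.03  0.72 -0.4 ]
 [ 3.1  -1.46 -0.14  0.97]]
[[-0.86  -0.122  0.496]
 [ 0.105 -0.993 -0.061]
 [ 0.5   -0.     0.866]] collar [509.90378063 147.19402949 106.95067596] foamlow [649.84113044 178.39560201  28.95067596]
1.2 [359. 138.] [306. 308.]
1.4 [355. 122.] [322. 314.]
1.57 [350. 109.] [336. 317.]
1.75 [343.  97.] [352. 318.]
2.0 [329.  83.] [373. 315.]
[ 561.9 -215.8   12. ]
[ 412.2 -204.1   12. ]
[ 561.9 -215.8   12. ]
[ 560.3 -210.4   12. ]
[ 413.  -192.8   12. ]
```

The fit leaves 1–3 px residuals, with the insert origin near (617,182,48) and x heading at 3.02 rad. Next I'll work out the moves to a point over the dibber.

```bash
cat >> h.py <<'E'
def plan(target,yaw=None):
    """tool-frame shift (after the turn) and turn in deg so that tool z lies along heading yaw (mod 180)"""
    s=status.state(); R=Ro.from_euler('xyz',s['tcp_rot']).as_matrix(); p=np.array(s['eef_pos'])
    a=0
    if yaw is not None:
        for k in (0,np.pi):
            d=np.array([np.cos(yaw+k),np.sin(yaw+k),0])
            b=np.degrees(np.arctan2(-d@R[:,1],d@R[:,2]))
            if k==0 or abs(b)<abs(a): a=b
    R2=R@Ro.from_euler('x',a,degrees=True).as_matrix()
    d=np.array(target)-p
    print('t',round(s['t'],2),'pos',p.round(1),'F',s['ft_force'].round(1),'open',round(s['opening'],3))
    print('toolx',R[:,0].round(3),'tooly',R[:,1].round(3),'toolz',R[:,2].round(3),'j6',s['joints'][5].round(2))
    print('turn',round(a,1),'shift before-turn',(R.T@d).round(1),'after-turn',(R2.T@d).round(1))
E
python3 - <<'E'
from h import *
plan([500,-209,225],3.05+np.pi/2)
c=load('top0')
for z,u,v in ((100,175,208),(100,583,200),(40,200,270)): print(onz(c,u*.8,v*.8,z).round())
E
```

```text
t 0.15 pos [262.  567.2 225.2] F [-0.7  0.4 -0.1] open 0.998
toolx [-0.    -0.001 -1.   ] tooly [-0.908  0.419  0.   ] toolz [ 0.419  0.908 -0.001] j6 -0.11
turn -19.5 shift before-turn [   0.7 -541.6 -604.9] after-turn [ 7.000e-01 -3.080e+02 -7.512e+02]
[626. 477. 100.]
[ 648. -421.  100.]
[495. 437.  40.]
```

>>> apply_moves --pt "0 0 0 0 -6.5" --pt "0 0 0 0 -6.5" --pt "0 0 0 0 -6.5" --pt "0 0 -18 -44 0" --pt "0 0 -18 -44 0" --pt "0 0 -18 -44 0" --pt "0 0 -18 -44 0" --pt "0 0 -18 -44 0" --pt "0 0 -18 -44 0" --pt "0 0 -18 -44 0"

```text
t: 1.15
eef_pos: [359.2, 247.3, 225.7]
tcp_rot: [-0.891, 1.57, 0.588]
ft_force: [0.7, 0.1, 0.7]
opening: 0.997
```

>>> apply_moves --pt "0 0 -18 -44 0" --pt "0 0 -18 -44 0" --pt "0 0 -18 -44 0" --pt "0 0 -18 -44 0" --pt "0 0 -18 -44 0" --pt "0 0 -18 -44 0" --pt "0 0 -18 -44 0" --pt "0 0 -18 -44 0" --pt "0 0 -18 -44 0" --pt "0 0 -18 -44 0"

```text
t: 2.15
eef_pos: [497.9, -207.7, 225.5]
tcp_rot: [0.119, 1.571, 1.596]
ft_force: [0.8, 1.7, -1.0]
opening: 1.003
```

Run:
```python
from h import *
c=shot('wrist','w1')
plan([500,-209,120],3.05+np.pi/2)
a=cv2.imread('pics/w1.png');cv2.imwrite('pics/w1b.png',cv2.resize(a,(800,500)))
```

```text
t 2.2 pos [ 499.9 -213.4  225.3] F [-1.  -2.8 -1.1] open 0.998
toolx [ 0.002 -0.002 -1.   ] tooly [-0.996  0.095 -0.002] toolz [ 0.095  0.996 -0.002] j6 -2.0
turn -0.2 shift before-turn [105.3   0.5   4.6] after-turn [105.3   0.5   4.6]
```

View pics/w1b.png

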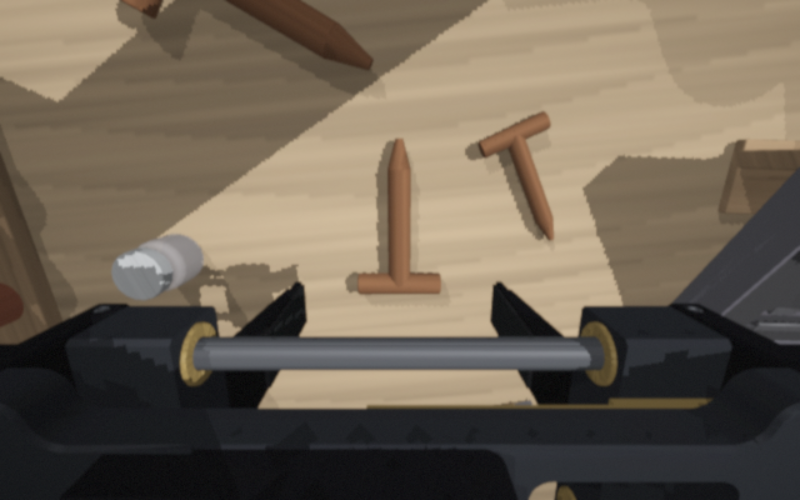

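The dibber lies square to the jaws in the wrist view, with its tip at (399,140) and bar centre at (399,283). The small look-alike is clear on the right.

Run:
```python
from h import *
c=load('w1')
t=onz(c,399*.8,140*.8,12); b=onz(c,399*.8,283*.8,12); d=t-b
print(b.round(1),t.round(1),np.linalg.norm(d),np.arctan2(d[1],d[0]))
ends=[onz(c,358*.8,283*.8,12),onz(c,440*.8,283*.8,12)];print(ends)
g=b+d/np.linalg.norm(d)*60
print(g); plan([g[0],g[1],18],np.arctan2(d[1],d[0])+np.pi/2)
```

```text
[ 560.6 -213.5   12. ] [ 410.1 -199.6   12. ] 151.0508385616418 3.049408458306666
[array([ 556.35176401, -258.67551585,   12.        ]), array([ 564.75415202, -168.42025846,   12.        ])]
[ 500.80775914 -208.02419502   12.        ]
t 2.2 pos [ 499.9 -213.4  225.3] F [-1.  -2.8 -1.1] open 0.998
toolx [ 0.002 -0.002 -1.   ] tooly [-0.996  0.095 -0.002] toolz [ 0.095  0.996 -0.002] j6 -2.0
turn -0.1 shift before-turn [207.3   0.    5.8] after-turn [207.3   0.    5.8]
```

>>> apply_moves --pt "0.3 30 0 0 0" --pt "0.3 45 0 0 0" --pt "0.3 40 0 0 0" --pt "0.3 25 0 0 0" --pt "0.3 10 0 0 0" --pt "0.3 0 0 0 0"

```text
t: 2.8
eef_pos: [497.5, -205.4, 74.8]
tcp_rot: [1.103, 1.569, 2.581]
ft_force: [-0.6, -1.3, 1.1]
opening: 0.703
```

Run:
```python
from h import *
plan([500.8,-208,18],3.05+np.pi/2)
```

```text
t 2.8 pos [ 497.5 -205.4   74.8] F [-0.6 -1.3  1.1] open 0.703
toolx [-0.002  0.001 -1.   ] tooly [-0.996  0.092  0.002] toolz [0.092 0.996 0.001] j6 -1.99
turn -0.0 shift before-turn [56.8 -3.7 -2.3] after-turn [56.8 -3.7 -2.3]
```

>>> apply_moves --pt "0.5 25 -3 -2 0" --pt "0.5 25 0 0 0" --pt "0.5 6 0 0 0" --pt "0.5 0 0 0 0" --pt "1 0 0 0 0" --pt "1 0 0 0 0" --pt "1 0 0 0 0" --pt "1 0 0 0 0" --pt "1 0 0 0 0"

```text
t: 3.7
eef_pos: [500.8, -208.0, 20.3]
tcp_rot: [-1.893, 1.57, -0.415]
ft_force: [-0.8, 1.1, 8.2]
opening: 0.246
```

>>> apply_moves --pt "1 -25 0 0 0" --pt "1 -40 0 0 0" --pt "1 -45 0 0 0" --pt "1 -45 0 0 0" --pt "1 -35 0 0 0" --pt "1 -10 0 0 0" --pt "1 0 0 0 0"

```text
t: 4.4
eef_pos: [500.7, -208.0, 220.5]
tcp_rot: [-1.953, 1.569, -0.475]
ft_force: [0.2, 0.6, -1.4]
opening: 0.247
```

Run:
```python
from h import *
plan([500.8,-208,18],3.02+np.pi/2)
c=shot('wrist','w2')
a=cv2.imread('pics/w2.png');cv2.imwrite('pics/w2b.png',a)
```

```text
t 4.4 pos [ 500.7 -208.   220.5] F [ 0.2  0.6 -1.4] open 0.247
toolx [ 0.002 -0.001 -1.   ] tooly [-0.996  0.092 -0.002] toolz [ 0.092  0.996 -0.001] j6 -1.99
turn 1.7 shift before-turn [2.025e+02 3.000e-01 2.000e-01] after-turn [2.025e+02 3.000e-01 2.000e-01]
```

View pics/w2b.png

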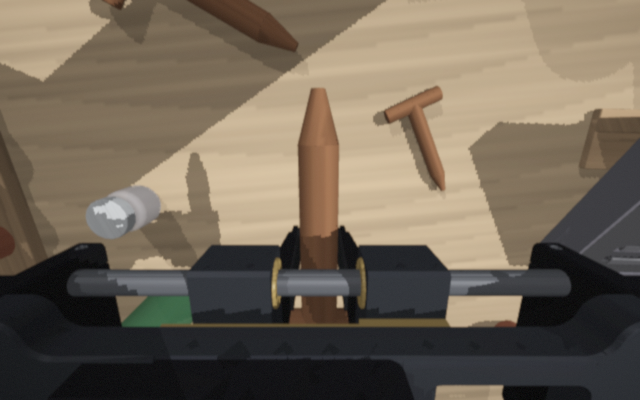

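The dibber is held square: opening 23.5 mm, tip at (318,90). Since the tool always points down, I'll tilt the dibber in the jaws by lowering its tip onto the bare foam beside the groove. First come the targets and the present tilt.

```bash
cat >> h.py <<'E'
O=np.array([617.177,182.401,47.951]); RI=insR(3.02)
def ins(x,y,z): return RI@np.array([x,y,z],float)+O
def toins(p): return RI.T@(np.array(p)-O)
E
python3 - <<'E'
from h import *
from scipy.optimize import least_squares
c=load('w2'); s=status.state(); p=s['eef_pos']
yh=np.array([-.996,.092,0])
for px,L in (((318,90),93),((318,145),63)):
  for hh in (0,):
    r=least_squares(lambda q: proj(c,p+yh*L*np.cos(q[0])+np.array([0,0,-8+L*np.sin(q[0])])+np.array([-.092,-.996,0])*q[1])-px,[0,0]); print('tilt tip up deg',np.degrees(r.x[0]),r.x[1])
up=np.array([0,0,8])
for n,q in (('over',(60,-40,128)),('h60',(60,-40,68)),('h45',(60,-40,53)),('h8',(60,-40,16)),('final',(60,0,12))):
    print(n,(ins(*q)+up).round(1))
plan([*(ins(60,-40,68)+up)[:2],220],3.02+np.pi/2)
E
```

```text
tilt tip up deg -5.697306929806827 1.401589024470781
tilt tip up deg 7.941228952737859 1.3761776255483333
over [634.  220.6 196.8]
h60 [604.2 224.3 144.8]
h45 [596.8 225.2 131.9]
h8 [578.4 227.4  99.8]
final [571.6 188.   96.3]
t 4.45 pos [ 500.2 -207.8  219. ] F [-0.3 -0.3 -1.9] open 0.246
toolx [-0.  0. -1.] tooly [-0.996  0.092  0.   ] toolz [0.092 0.996 0.   ] j6 -1.99
turn 1.7 shift before-turn [ -0.9 -63.6 439.8] after-turn [ -0.9 -50.8 441.5]
```

>>> apply_moves --pt "1 0 0 20 1.7" --pt "1 0 -6 45 0" --pt "1 0 -6 48 0" --pt "1 0 -6 48 0" --pt "1 0 -6 48 0" --pt "1 0 -6 48 0" --pt "1 0 -6 48 0" --pt "1 0 -6 48 0" --pt "1 0 -6 45 0" --pt "1 0 -3 30 0"

```text
t: 5.45
eef_pos: [602.3, 213.5, 216.6]
tcp_rot: [1.848, 1.567, -2.985]
ft_force: [-0.5, -1.6, -2.0]
opening: 0.245
```

>>> apply_moves --pt "1 10 0 13 0" --pt "1 30 0 0 0" --pt "1 25 0 0 0" --pt "1 10 0 0 0" --pt "1 0 0 0 0"

```text
t: 5.95
eef_pos: [603.4, 222.8, 142.1]
tcp_rot: [1.947, 1.566, -2.888]
ft_force: [0.7, 0.4, -0.4]
opening: 0.244
```

Run:
```python
from h import *
plan(ins(60,-40,53)+[0,0,8],3.02+np.pi/2)
plan(ins(60,-40,16)+[0,0,8],3.02+np.pi/2)
```

```text
t 5.95 pos [603.4 222.8 142.1] F [ 0.7  0.4 -0.4] open 0.244
toolx [-0.004 -0.001 -1.   ] tooly [-0.992  0.122  0.004] toolz [ 0.122  0.992 -0.002] j6 -1.2
turn -0.1 shift before-turn [10.2  6.8  1.6] after-turn [10.2  6.8  1.6]
t 5.95 pos [603.4 222.8 142.1] F [ 0.7  0.4 -0.4] open 0.244
toolx [-0.004 -0.001 -1.   ] tooly [-0.992  0.122  0.004] toolz [ 0.122  0.992 -0.002] j6 -1.2
turn -0.1 shift before-turn [42.4 25.2  1.6] after-turn [42.4 25.2  1.7]
```

>>> apply_moves --pt "1 5 3 0 0" --pt "1 5 3 0 0" --pt "1 3 2 0 0" --pt "1 3 2 0 0" --pt "1 3 1.5 0 0" --pt "1 2 1 0 0"

```text
t: 6.55
eef_pos: [592.2, 225.2, 124.0]
tcp_rot: [-1.179, 1.569, 0.27]
ft_force: [4.7, 0.1, 0.5]
opening: 0.244
```

>>> apply_moves --pt "1 2 1.2 0 0" --pt "1 2 1.2 0 0" --pt "1 2 1.2 0 0"

```text
t: 6.85
eef_pos: [588.8, 225.6, 117.8]
tcp_rot: [-1.292, 1.569, 0.157]
ft_force: [6.6, -0.5, 2.4]
opening: 0.246
```

>>> apply_moves --pt "1 2.5 1.4 0 0" --pt "1 2.5 1.4 0 0" --pt "1 2.5 1.4 0 0"

```text
t: 7.15
eef_pos: [584.8, 226.1, 110.3]
tcp_rot: [-1.25, 1.569, 0.199]
ft_force: [7.0, -1.1, 1.8]
opening: 0.242
```

>>> apply_moves --pt "1 2.5 1.4 0 0" --pt "1 2.5 1.4 0 0" --pt "1 2.5 1.4 0 0"

```text
t: 7.45
eef_pos: [581.9, 226.6, 104.7]
tcp_rot: [-1.335, 1.565, 0.114]
ft_force: [5.2, -7.1, 30.3]
opening: 0.247
```

Run:
```python
from h import *
plan(ins(60,-40,16)+[0,0,8],3.02+np.pi/2)
a=shot('scene','s2')['pixels'][:,:,::-1]; b=shot('wrist','w3')['pixels'][:,:,::-1]
o=np.hstack([cv2.resize(a[180:330,260:410],(400,400),interpolation=cv2.INTER_CUBIC),cv2.resize(b,(400,250))[:250].copy() if 0 else cv2.copyMakeBorder(cv2.resize(b,(400,250)),0,150,0,0,0)])
cv2.imwrite('pics/c3.png',cv2.convertScaleAbs(o,alpha=1.7))
```

```text
t 7.45 pos [581.9 226.6 104.7] F [ 5.2 -7.1 30.3] open 0.247
toolx [ 0.005  0.001 -1.   ] tooly [-0.993  0.122 -0.005] toolz [0.122 0.993 0.001] j6 -1.18
turn -0.0 shift before-turn [4.9 3.6 0.4] after-turn [4.9 3.6 0.4]
```

View pics/c3.png

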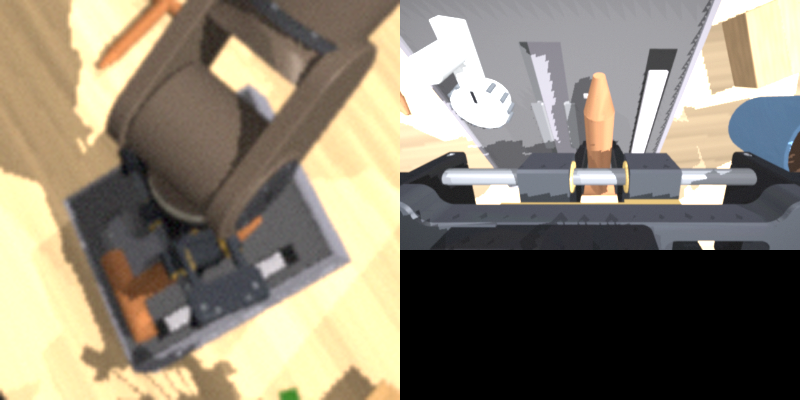

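The wrist view shows the dibber pointing straight up-slope between the groove and the widger, with its tip at (317,117) in camera pixels. The force jumped to 30 N, so something bottomed. I'll back off along the normal and compute the tilt from the tip.

>>> apply_moves --pt "1 -5 -3 0 0" --pt "1 -8 -4 0 0" --pt "1 -8 -4 0 0" --pt "1 0 0 0 0"

```text
t: 7.95
eef_pos: [591.6, 225.4, 124.6]
tcp_rot: [-1.086, 1.57, 0.362]
ft_force: [-0.5, -0.5, -1.4]
opening: 0.246
```

Run:
```python
from h import *
from scipy.optimize import least_squares
s=status.state(); print(s['eef_pos'],s['ft_force'],toins(s['eef_pos']-[0,0,8]))
print('at bottom axis est',toins(np.array([581.9,226.6,104.7-8])),'tip',toins(np.array([581.9,226.6,104.7-11])))
yh=np.array([-.993,.122,0]); side=np.array([.122,.993,0])
for off in (-8,-4):
 for c,p,pts in ((load('w3'),np.array([581.9,226.6,104.7]),((317,117,93),(317,160,63))),):
  for u,v,L in pts:
   r=least_squares(lambda q: proj(c,p+yh*L*np.cos(q[0])+np.array([0,0,off+L*np.sin(q[0])])+side*q[1])-[u,v],[.5,0]); print('w3 tilt',off,np.degrees(r.x[0]),r.x[1])
c=shot('wrist','w4'); b=c['pixels'][:,:,::-1]
cv2.imwrite('pics/c4.png',cv2.convertScaleAbs(b,alpha=1.5))
```

```text
[591.55183829 225.38207808 124.59475366] [-0.45881703 -0.53563138 -1.38765488] [ 60.86493083 -39.55557733  44.12259511]
at bottom axis est [ 59.34251045 -39.5938041   22.02908216] tip [ 57.84251045 -39.5938041   19.43100595]
w3 tilt -8 34.148755999253545 -1.6328024567893273
w3 tilt -8 24.796470439224024 -1.7497671180544505
w3 tilt -4 34.21758552859158 -1.6170851237251995
w3 tilt -4 23.913321964112956 -1.7374035479338032
```

View pics/c4.png

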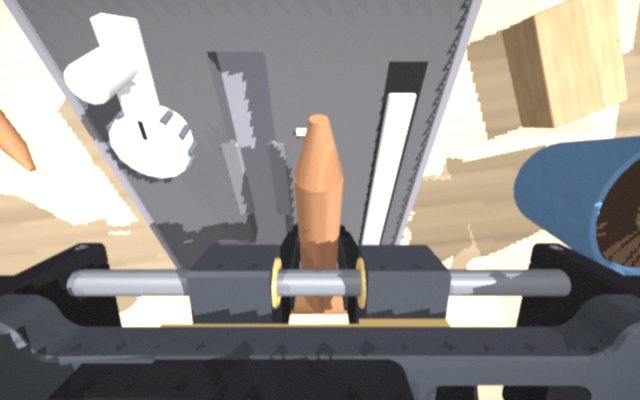

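The dibber is now tilted about 30° and in line with the slope. I'll check the case fit against this close view using the collar centre (145,140) and the groove-end corners (208,54) and (266,53).

Run:
```python
from h import *
from scipy.optimize import least_squares
c=load('w4')
obs=[((118,48,18),(146,139)),((159,13.5,0),(208,54)),((159,-13.5,0),(266,53)),((110,8,0),(222,142)),((50,8,0),None)]
for q,o in obs: print(q,proj(c,ins(*q)).round(1),o)
for th in (1.3,1.4,1.5,1.57,1.7): print(th,proj(c,ins(118+44*np.sin(th),48-44*np.cos(th),42)).round(1))
# refine shift
P=[o for o in obs if o[1]]
f=lambda p: np.concatenate([proj(c,insR(3.02+p[3])@np.array(q,float)+O+p[:3])-np.array(o) for q,o in P[:3]])
r=least_squares(lambda p:np.r_[f(p),p[:3]/3*1.0,p[3]*50],[0,0,0,0]); print(r.x,f(r.x))
print(-np.array(c['R']).T@np.array(c['t']))
```

```text
(118, 48, 18) [162.  145.6] (146, 139)
(159, 13.5, 0) [213.4  55.1] (208, 54)
(159, -13.5, 0) [267.8  55.1] (266, 53)
(110, 8, 0) [243.  139.7] (222, 142)
(50, 8, 0) [257.7 206.8] None
1.3 [126.1  89.2]
1.4 [113.9  86.8]
1.5 [101.8  85.4]
1.57 [93.7 85.1]
1.7 [79.4 86.1]
[-1.12217036 -9.04432795  6.52331261 -0.06301002] [ 2.72064216  2.02380924 -0.52555413 -3.40346067 -1.43590812  1.50672916]
[517.52123124 233.43542571 283.40105591]
```

The close view shows the insert fit is off by several mm, most likely in height. I'll refit jointly using all three views.

Run:
```python
from h import *
from scipy.optimize import least_squares
cs,ct,cw=load('scene0'),load('top0'),load('w4')
P=[(-38,85,.5),(186,85,.5),(186,-100,.5),(-38,-100,.5),(118,48,18),(159,0,0)]
S=np.array([(65,258),(392,43),(552,350),(180,548),(297,162),(400,214)])/5+[275,205]
T=np.array([(462,87),(407,402),(48,362),(140,48),(348,277),(250,341)])/5+[190,150]
W=[((118,48,18),(150,141)),((159,13.5,0),(208,54)),((159,-13.5,0),(266,53))]
L=[((-100,1),(468,5),(402,240)),((85,1),(28,0),(162,240)),((-80,2),(402,95),(372,240))]
def f(p):
    R=insR(p[3]); r=[];g=lambda q:R@np.array(q,float)+p[:3]
    for q,s,t in zip(P,S,T): r+=list(proj(cs,g(q))-s)+list(proj(ct,g(q))-t)
    for q,o in W: r+=list((proj(cw,g(q))-o)/2)
    for (y,z),a,b in L:
        a=np.array(a,float);n=np.array([-(b-a)[1],(b-a)[0]]);n/=np.linalg.norm(n)
        for x in (90,170): r.append((proj(cw,g((x,y,z)))-a)@n/2)
    return np.array(r)
s=least_squares(f,[617,182,48,3.02],loss='soft_l1'); r=f(s.x)
print(s.x.round(3));print(r[:24].reshape(-1,4).round(1));print('W',(2*r[24:30]).round(1),'L',(2*r[30:]).round(1))
R=insR(s.x[3])
from itertools import product
for th in (1.3,1.4,1.5,1.6,1.7):
    X=R@[118+44*np.sin(th),48-44*np.cos(th),42]+s.x[:3]; print(th,((proj(cs,X)-[275,205])*5).round(),((proj(ct,X)-[190,150])*5).round(),proj(cw,X).round())
```

```text
[617.741 182.068  56.576   3.011]
[[-2.2 -2.  -0.2 -1.1]
 [-0.2 -0.8 -2.   1. ]
 [-0.4 -0.3 -0.9 -0.4]
 [-0.1  1.9  0.4 -1.8]
 [ 0.5 -1.2  0.2 -0.8]
 [ 3.4 -2.4 -0.9  0.5]]
W [ 4.5  6.1  1.1 -2.   0.9 -0.4] L [ 5.7  0.6 -2.5  3.   1.8 -0.1]
1.3 [359. 124.] [311. 309.] [113.  87.]
1.4 [357. 116.] [319. 312.] [100.  84.]
1.5 [354. 108.] [327. 314.] [87. 83.]
1.6 [351. 101.] [335. 315.] [74. 83.]
1.7 [347.  94.] [344. 316.] [62. 83.]
```

```bash
sed -i 's/^O=.*/O=np.array([617.741,182.068,56.576]); RI=insR(3.011)/' h.py
python3 - <<'E'
from h import *
print('now',toins(status.state()['eef_pos']-[0,0,8]))
plan(ins(60,0,30)+[0,0,8],3.011+np.pi/2)
E
```

```text
now [ 57.47680333 -39.41910443  35.3757411 ]
t 8.0 pos [591.1 225.3 124. ] F [ 0.7  0.1 -1.7] open 0.249
toolx [ 0.  0. -1.] tooly [-0.993  0.122 -0.   ] toolz [0.122 0.993 0.   ] j6 -1.19
turn 0.5 shift before-turn [  3.4   5.2 -39.4] after-turn [  3.4   4.9 -39.4]
```

>>> apply_moves --pt "1 0 1 -9 0.5" --pt "1 0 2 -15 0" --pt "1 1 1 -11 0" --pt "1 2 1 -4 0" --pt "1 0 0 0 0" --pt "1 0 0 0 0"

```text
t: 8.6
eef_pos: [581.1, 187.2, 120.6]
tcp_rot: [-0.501, 1.571, 0.939]
ft_force: [0.4, 0.4, -0.4]
opening: 0.251
```

Run:
```python
from h import *
plan(ins(60,0,14)+[0,0,8],3.011+np.pi/2)
c=shot('wrist','w5'); b=c['pixels'][0:260,60:460,::-1]
cv2.imwrite('pics/c5.png',cv2.resize(cv2.convertScaleAbs(b,alpha=1.5),(800,520),interpolation=cv2.INTER_CUBIC))
for q in ((159,13.5,0),(159,-13.5,0),(118,48,18)): print(q,(2*(proj(c,ins(*q))-[60,0])).round())
```

```text
t 8.6 pos [581.1 187.2 120.6] F [ 0.4  0.4 -0.4] open 0.251
toolx [ 0.  0. -1.] tooly [-0.991  0.131 -0.   ] toolz [0.131 0.991 0.   ] j6 -1.24
turn -0.0 shift before-turn [13.9  7.9 -0.3] after-turn [13.9  7.9 -0.3]
(159, 13.5, 0) [461. 128.]
(159, -13.5, 0) [578. 128.]
(118, 48, 18) [334. 320.]
```

View pics/c5.png

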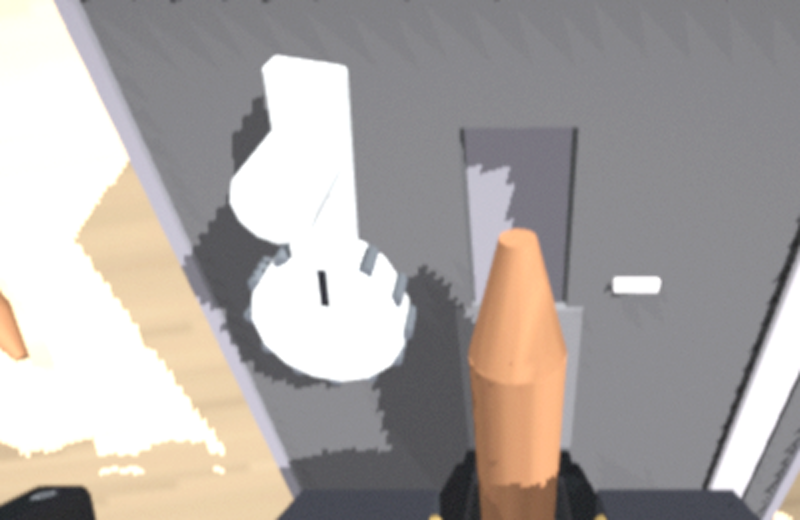

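Run:
```python
from h import *
c=load('w5'); p=toins(status.state()['eef_pos']-[0,0,8]); print(p)
for a in (-6,-3,0,3,6):   # a: tilt relative to face, + = tip away from face
  for dx in (-6,0,6):
    A=np.radians(a); q=lambda L,w=0:p+[ (L+dx)*np.cos(A)-w*np.sin(A),0,(L+dx)*np.sin(A)+w*np.cos(A)]
    print(a,dx,(2*(proj(c,ins(*q(93,4)))-[60,0])).round(),(2*(proj(c,ins(*q(63,12)))-[60,0])).round())
print('obs tip top-far edge (518,230), shoulder top line (518,350..362)')
```

```text
[60.13368874 -0.503542   30.03787576]
-6 -6 [522. 230.] [522. 366.]
-6 0 [523. 202.] [522. 344.]
-6 6 [523. 172.] [522. 322.]
-3 -6 [523. 240.] [522. 376.]
-3 0 [523. 212.] [522. 355.]
-3 6 [523. 182.] [522. 333.]
0 -6 [523. 252.] [522. 386.]
0 0 [523. 224.] [522. 367.]
0 6 [523. 195.] [522. 346.]
3 -6 [523. 265.] [522. 397.]
3 0 [523. 239.] [522. 379.]
3 6 [523. 209.] [523. 359.]
6 -6 [523. 281.] [522. 409.]
6 0 [523. 255.] [522. 392.]
6 6 [524. 227.] [523. 374.]
obs tip top-far edge (518,230), shoulder top line (518,350..362)
```

The fit now agrees with the view to a pixel: groove end at (461,128) and (578,128), predicted the same. The tilt is about 0° relative to the face and the tip is in line. I'll lower it along the normal.

>>> apply_moves --pt "1 4 2.3 0 0" --pt "1 4 2.3 0 0" --pt "1 4 2.3 0 0" --pt "1 1 0.6 0 0" --pt "1 0 0 0 0"

```text
t: 9.15
eef_pos: [573.3, 188.3, 107.4]
tcp_rot: [1.817, 1.57, -3.026]
ft_force: [0.0, 0.4, -1.6]
opening: 0.247
```

>>> apply_moves --pt "1 1.5 0.9 0 0" --pt "1 1 0.6 0 0" --pt "1 0 0 0 0"

```text
t: 9.45
eef_pos: [572.8, 188.5, 105.8]
tcp_rot: [-1.268, 1.569, 0.172]
ft_force: [0.9, -0.1, 4.0]
opening: 0.248
```

>>> apply_moves --pt "1 1 0.6 0 0" --pt "1 1 0.6 0 0" --pt "1 0 0 0 0"

```text
t: 9.75
eef_pos: [572.6, 188.6, 105.3]
tcp_rot: [-1.307, 1.565, 0.133]
ft_force: [0.9, -2.5, 17.1]
opening: 0.246
```

Run:
```python
from h import *
print('now',toins(status.state()['eef_pos']-[0,0,8]),status.state()['moment'])
```

```text
now [59.87911568 -0.60848282 12.49851426] [-0.39562014 -0.16048439  0.01889653]
```

Stiff contact at 17 N, most likely the fingertips on the foam as described. I'll ease off slightly, let go and lift.

>>> apply_moves --pt "1 -2 -1.2 0 0" --pt "1 0 0 0 0" --pt "0.6 0 0 0 0" --pt "0.6 0 0 0 0" --pt "0.6 0 0 0 0" --pt "0.6 0 0 0 0"

```text
t: 10.35
eef_pos: [572.7, 188.9, 105.6]
tcp_rot: [-1.032, 1.569, 0.408]
ft_force: [2.9, 3.6, 5.7]
opening: 0.396
```

>>> apply_moves --pt "0.6 -10 0 0 0" --pt "0.6 -30 0 0 0" --pt "0.6 -30 0 0 0" --pt "0.6 -20 30 0 0" --pt "1 0 40 0 0" --pt "1 0 20 0 0" --pt "1 0 0 0 0" --pt "1 0 0 0 0"

```text
t: 11.15
eef_pos: [482.9, 200.2, 195.6]
tcp_rot: [-1.396, 1.571, 0.044]
ft_force: [-0.2, 0.5, 0.3]
opening: 0.12
```

Run:
```python
from h import *
plan(ins(45,0,40),3.011+np.pi/2)
a=shot('scene','s6')['pixels'][:,:,::-1]; t=shot('top','t6')['pixels'][:,:,::-1];w=shot('wrist','w6')['pixels'][:,:,::-1]
o=np.zeros((600,800,3),np.uint8)
o[:320,:400]=cv2.resize(a[205:325,260:410],(400,320),interpolation=cv2.INTER_CUBIC)
o[:320,400:]=cv2.resize(t[150:250,180:305],(400,320),interpolation=cv2.INTER_CUBIC)
o[330:580,:400]=cv2.resize(w,(400,250))
cv2.imwrite('pics/c6.png',cv2.convertScaleAbs(o,alpha=1.6))
```

```text
t 11.15 pos [482.9 200.2 195.6] F [-0.2  0.5  0.3] open 0.12
toolx [ 0.  0. -1.] tooly [-0.992  0.13  -0.   ] toolz [0.13  0.992 0.   ] j6 -1.17
turn 0.0 shift before-turn [  81.9 -117.    -0.5] after-turn [  81.9 -117.    -0.4]
```

View pics/c6.png

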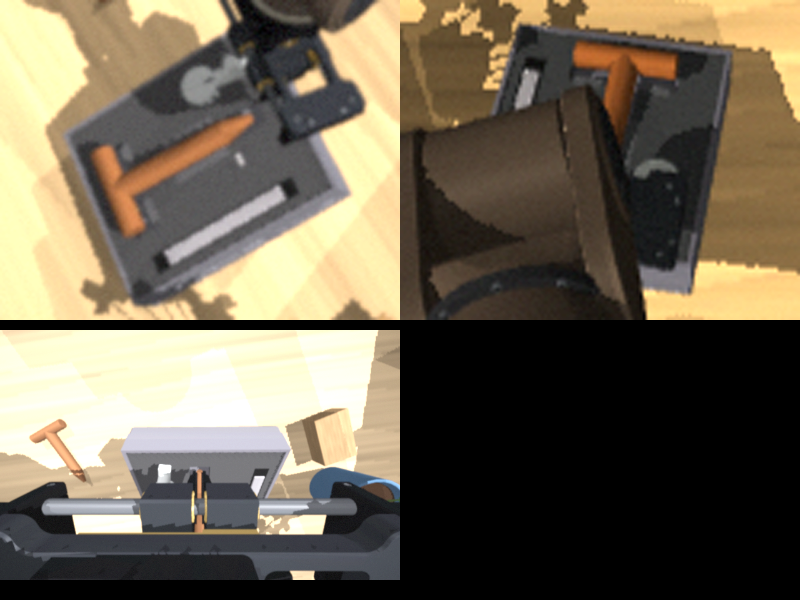

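The dibber rests in the cutout outline, with scene-crop tip at (250,119), bar ends at about (103,152) and (131,233), and bar centre at (117,190). I'll compare that with the expected resting pose.

Run:
```python
from h import *
c=load('s6'); k=400/150
pt=lambda q:((proj(c,ins(*q))-[260,205])*[k,320/120]).round(1)
for n,q in (('tip',(153,0,8)),('bar+',(0,45,8)),('bar-',(0,-45,8)),('bar0',(0,0,8)),('collar',(118,48,18)),('corner',(186,-100,1)),('corner',(-38,85,1)),('corner',(-38,-100,1))): print(n,pt(q))
print('px per mm along x', (pt((153,0,8))-pt((53,0,8)))/100)
t=load('t6'); pt=lambda q:((proj(t,ins(*q))-[180,150])*3.2).round(1)
for n,q in (('bar+',(0,45,8)),('bar-',(0,-45,8)),('bar0',(0,0,8))): print('top',n,pt(q)+[400,0])
```

```text
tip [254.2 109.2]
bar+ [108.9 146.7]
bar- [142.6 226.8]
bar0 [125.5 186. ]
collar [199.8  83.3]
corner [333.2 185.7]
corner [ 68.6 132.2]
corner [135.6 297.4]
px per mm along x [ 0.852 -0.508]
top bar+ [675.8  73.2]
top bar- [574.3  59.7]
top bar0 [625.1  66.4]
```

The views disagree: scene suggests about 8 mm too far downhill, top about 3 mm. I'll take one closer look from the wrist camera above it before pressing.

>>> apply_moves --pt "1 -15 -25 0 0" --pt "1 -20 -40 0 0" --pt "1 -15 -35 0 0" --pt "1 0 -15 0 0" --pt "1 0 0 0 0" --pt "1 0 0 0 0"

```text
t: 11.9
eef_pos: [596.5, 184.9, 244.2]
tcp_rot: [1.828, 1.569, -3.016]
ft_force: [0.5, -0.4, 0.3]
opening: 0.005
```

Run:
```python
from h import *
plan(ins(45,0,40),3.011+np.pi/2)
c=shot('wrist','w7'); w=c['pixels'][:,:,::-1]
x0,y0,x1,y1=160,20,480,260
o=cv2.resize(cv2.convertScaleAbs(w[y0:y1,x0:x1],alpha=1.6),(800,600),interpolation=cv2.INTER_CUBIC)
cv2.imwrite('pics/c7.png',o)
f=lambda q:((proj(c,ins(*q))-[x0,y0])*2.5).round()
for n,q in (('groove end',(159,0,0)),('collar',(118,48,18)),('tip',(153,0,8)),('bar0',(0,0,8)),('bar+',(0,45,8)),('bar-',(0,-45,8)),('slot+',(0,48,0)),('slot-',(0,-48,0)),('corner',(186,-100,1)),('corner',(186,85,1))): print(n,f(q))
```

```text
t 11.9 pos [596.5 184.9 244.2] F [ 0.5 -0.4  0.3] open 0.005
toolx [-0.002 -0.    -1.   ] tooly [-0.991  0.131  0.002] toolz [ 0.131  0.991 -0.   ] j6 -1.24
turn -0.0 shift before-turn [ 1.304e+02 -2.700e+00  1.000e-01] after-turn [ 1.304e+02 -2.700e+00  1.000e-01]
groove end [399. 133.]
collar [269. 267.]
tip [399. 160.]
bar0 [398. 468.]
bar+ [308. 468.]
bar- [489. 468.]
slot+ [303. 457.]
slot- [494. 457.]
corner [714.  47.]
corner [132.  48.]
```

View pics/c7.png

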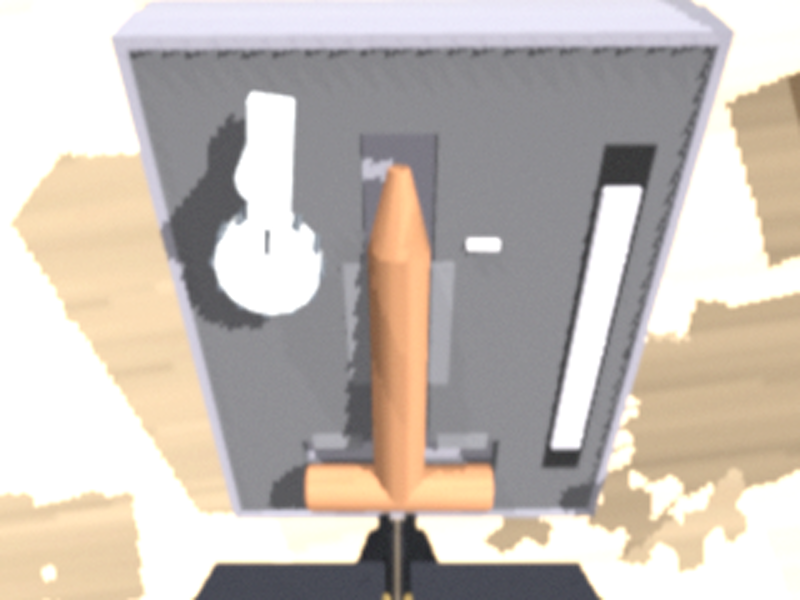

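The projected fit matches this view: groove end, collar and slot ends are all within a few px. The dibber itself is straight but low. Its bar centre is at (399,487) against 468 expected, and its tip is at (399,167) against 160. I'll work out the offset and a gentle uphill nudge against the bar.

Run:
```python
from h import *
c=load('w7'); f=lambda q:((proj(c,ins(*q))-[160,20])*2.5)
for dx in (-4,-6,-8,-10):
  for zb in (8,11,13):
    zt=8+(8-zb)*73/80  # rocks about shank lips ~x=80
    print(dx,zb,'bar',f((dx,0,zb)).round()[1],'tip',f((dx+153,0,zt)).round()[1])
ty=np.array([-.9915,.1303,0])
for q in ((-7,0,11),(0,0,8)): print('axis',q,ins(*q).round(1),'TCP contact',(ins(*q)-22*ty+[0,0,7]).round(1))
plan(ins(-7,0,11)-45*ty+[0,0,7],3.011+np.pi/2)
```

```text
-4 8 bar 474.0 tip 172.0
-4 11 bar 478.0 tip 168.0
-4 13 bar 481.0 tip 166.0
-6 8 bar 477.0 tip 177.0
-6 11 bar 481.0 tip 174.0
-6 13 bar 484.0 tip 172.0
-8 8 bar 479.0 tip 183.0
-8 11 bar 484.0 tip 180.0
-8 13 bar 487.0 tip 177.0
-10 8 bar 482.0 tip 189.0
-10 11 bar 486.0 tip 185.0
-10 13 bar 489.0 tip 183.0
axis (-7, 0, 11) [629.2 180.6  62.6] TCP contact [651.  177.7  69.6]
axis (0, 0, 8) [621.7 181.5  63.5] TCP contact [643.5 178.7  70.5]
t 11.95 pos [596.1 185.1 244.4] F [-0.   0.8 -0.8] open 0.008
toolx [-0.002 -0.    -1.   ] tooly [-0.991  0.131  0.002] toolz [ 0.131  0.991 -0.   ] j6 -1.24
turn -0.0 shift before-turn [ 1.747e+02 -7.870e+01 -1.000e-01] after-turn [ 1.747e+02 -7.870e+01 -1.000e-01]
```

>>> apply_moves --pt "1 0 -30 0 0" --pt "1 15 -35 0 0" --pt "1 40 -14 0 0" --pt "1 45 0 0 0" --pt "1 40 0 0 0" --pt "1 22 0 0 0" --pt "1 10 0 0 0" --pt "1 0 0 0 0"

```text
t: 12.75
eef_pos: [674.3, 175.0, 72.3]
tcp_rot: [1.805, 1.569, -3.038]
ft_force: [-0.3, 0.7, -0.2]
opening: 0.005
```

>>> apply_moves --pt "1 2 6 0 0" --pt "1 0 5 0 0" --pt "1 0 3 0 0" --pt "1 0 3 0 0" --pt "1 0 2 0 0" --pt "1 0 0 0 0"

```text
t: 13.35
eef_pos: [656.2, 177.4, 71.4]
tcp_rot: [-1.022, 1.57, 0.418]
ft_force: [-0.7, -0.9, -1.2]
opening: 0.004
```

Run:
```python
from h import *
ty=np.array([-.9915,.1303,0])
plan(ins(0,0,8)-22*ty+[0,0,7],3.011+np.pi/2)
```

```text
t 13.35 pos [656.2 177.4  71.4] F [-0.7 -0.9 -1.2] open 0.004
toolx [ 0.  0. -1.] tooly [-0.991  0.13  -0.   ] toolz [0.13  0.991 0.   ] j6 -1.27
turn -0.0 shift before-turn [ 0.9 12.7 -0.4] after-turn [ 0.9 12.7 -0.4]
```

Slow push up the slope, reading the force.

>>> apply_moves --pt "1 0 2 0 0" --pt "1 0 2 0 0" --pt "1 0 0 0 0"

```text
t: 13.65
eef_pos: [653.2, 177.8, 71.6]
tcp_rot: [-1.339, 1.568, 0.101]
ft_force: [4.6, -0.8, 0.7]
opening: 0.006
```

>>> apply_moves --pt "1 0 2 0 0" --pt "1 0 1 0 0" --pt "1 0 0 0 0"

```text
t: 13.95
eef_pos: [650.4, 178.2, 71.7]
tcp_rot: [-1.321, 1.568, 0.119]
ft_force: [4.6, -0.1, 1.1]
opening: 0.004
```

>>> apply_moves --pt "1 0 1 0 0" --pt "1 0 1 0 0" --pt "1 0 0 0 0"

```text
t: 14.25
eef_pos: [647.6, 178.5, 71.1]
tcp_rot: [-1.236, 1.57, 0.204]
ft_force: [4.2, -0.2, -0.9]
opening: 0.003
```

>>> apply_moves --pt "1 0 1 0 0" --pt "1 0 1 0 0" --pt "1 0 1 0 0" --pt "1 0 0 0 0"

```text
t: 14.65
eef_pos: [645.1, 178.8, 71.6]
tcp_rot: [-1.356, 1.569, 0.084]
ft_force: [5.8, -2.1, 0.4]
opening: 0.004
```

>>> apply_moves --pt "1 0 -5 0 0" --pt "1 -20 -15 0 0" --pt "1 -45 0 0 0" --pt "1 -48 20 0 0" --pt "1 -45 35 0 0" --pt "1 -15 35 0 0" --pt "1 0 0 0 0" --pt "1 0 0 0 0"

```text
t: 15.45
eef_pos: [579.5, 187.6, 237.2]
tcp_rot: [0.921, 1.571, 2.362]
ft_force: [0.3, -0.2, -0.1]
opening: 0.005
```

```bash
cat > meas.py <<'E'
from h import *
import sys
def meas(name):
    c=shot('wrist',name); im=c['pixels'].astype(int)
    m=((im[:,:,0]>1.5*im[:,:,2])&(im[:,:,0]-im[:,:,2]>50)).astype(np.uint8)
    pc=np.array([proj(c,ins(x,0,5)) for x in (0,40,80,120,150)])
    n,l,st,_=cv2.connectedComponentsWithStats(m); k=l[tuple(pc[2].round().astype(int)[::-1])]
    m=(l==k); print('area',m.sum(),'bbox',st[k])
    def cen(q):  # column profile through the bar at offset y
        u,v=proj(c,ins(*q)).round().astype(int); r=np.where(m[:,u])[0]; return u,(r.min(),r.max()+1) if len(r) else None
    for y in (-35,-25,25,35):
        print('bar y',y,cen((0,y,5)))
    rows=np.where(m.any(1))[0]; tip=rows.min()
    print('tip row',tip,'cols',np.where(m[tip+2])[0].mean())
    ys=np.where(m[rows.max()-8])[0]; print('bar cols',ys.min(),ys.max()+1)
    for dx in (-6,-3,0,3):
      for zb,zt in ((12,4),(8,8),(-4.5,-4.5)):
        # silhouettes of model
        pts=lambda x0,r:[proj(c,ins(x0+r*np.cos(t),30,zb+r*np.sin(t)))[1] for t in np.linspace(0,6.28,40)]
        b=pts(dx,12); tp=[proj(c,ins(dx+153,4*np.cos(t),zt+4*np.sin(t)))[1] for t in np.linspace(0,6.28,40)]
        print('  model',dx,zb,zt,'bar rows',round(min(b),1),round(max(b),1),'tip',round(min(tp),1))
    return c
meas(sys.argv[1])
E
python3 meas.py w8; python3 -c "
from h import *
plan([596,185,244])"
```

```text
area 3403 bbox [ 281   97   77  136 3403]
bar y -35 (np.int64(347), (np.int64(214), np.int64(233)))
bar y -25 (np.int64(339), (np.int64(215), np.int64(233)))
bar y 25 (np.int64(299), (np.int64(214), np.int64(232)))
bar y 35 (np.int64(291), (np.int64(214), np.int64(233)))
tip row 97 cols 319.0
bar cols 281 357
  model -6 12 4 bar rows 217.9 237.5 tip 106.6
  model -6 8 8 bar rows 215.5 234.9 tip 108.8
  model -6 -4.5 -4.5 bar rows 208.2 227.1 tip 102.1
  model -3 12 4 bar rows 216.3 235.9 tip 103.4
  model -3 8 8 bar rows 213.9 233.4 tip 105.5
  model -3 -4.5 -4.5 bar rows 206.6 225.6 tip 98.9
  model 0 12 4 bar rows 214.7 234.4 tip 100.1
  model 0 8 8 bar rows 212.2 231.8 tip 102.2
  model 0 -4.5 -4.5 bar rows 204.9 224.0 tip 95.7
  model 3 12 4 bar rows 213.0 232.9 tip 96.8
  model 3 8 8 bar rows 210.6 230.3 tip 98.9
  model 3 -4.5 -4.5 bar rows 203.3 222.5 tip 92.4
t 15.5 pos [580.1 187.4 236.4] F [ 0.8 -0.8 -0.3] open 0.002
toolx [-0.001 -0.    -1.   ] tooly [-0.991  0.13   0.001] toolz [ 0.13   0.991 -0.   ] j6 -1.24
turn 0 shift before-turn [ -7.6 -16.1  -0.3] after-turn [ -7.6 -16.1  -0.3]
```

After the nudge the bar is within about 1 mm of the crossing, straight (both ends at equal rows) and centred. Now I'll press near the junction first, then on the shank lips.

Run:
```python
from h import *
ty=np.array([-.9915,.1303,0])
tcp=lambda x,z: ins(x,0,z)-10*ty+[0,0,11]
for q in ((8,40),(8,24),(8,7.5),(82,40),(82,7.5)): print(q,tcp(*q).round(1))
plan(tcp(8,30))
```

```text
(8, 40) [640.6 179.1 106.2]
(8, 24) [632.7 180.1  92.4]
(8, 7.5) [624.5 181.2  78.1]
(82, 40) [577.1 187.4 143.2]
(82, 7.5) [561.  189.5 115.1]
t 15.5 pos [580.1 187.4 236.4] F [ 0.8 -0.8 -0.3] open 0.002
toolx [-0.001 -0.    -1.   ] tooly [-0.991  0.13   0.001] toolz [ 0.13   0.991 -0.   ] j6 -1.24
turn 0 shift before-turn [138.8 -56.2  -0.3] after-turn [138.8 -56.2  -0.3]
```

>>> apply_moves --pt "1 0 -20 0 0" --pt "1 10 -30 0 0" --pt "1 40 -6 0 0" --pt "1 45 0 0 0" --pt "1 30 0 0 0" --pt "1 10 0 0 0" --pt "1 3 0 0 0" --pt "1 0 0 0 0"

```text
t: 16.3
eef_pos: [636.2, 180.1, 99.2]
tcp_rot: [-1.167, 1.57, 0.273]
ft_force: [-1.2, 0.1, 0.2]
opening: 0.002
```

>>> apply_moves --pt "1 2.6 1.5 0 0" --pt "1 2.6 1.5 0 0" --pt "1 1.7 1 0 0" --pt "1 1.7 1 0 0" --pt "1 0 0 0 0"

```text
t: 16.8
eef_pos: [631.7, 180.9, 91.4]
tcp_rot: [-1.279, 1.567, 0.161]
ft_force: [3.1, -0.2, 4.7]
opening: 0.006
```

>>> apply_moves --pt "1 0.9 0.5 0 0" --pt "1 0.9 0.5 0 0" --pt "1 0.9 0.5 0 0"

```text
t: 17.1
eef_pos: [630.8, 181.0, 89.0]
tcp_rot: [-1.307, 1.566, 0.133]
ft_force: [5.2, -0.8, 6.0]
opening: 0.007
```

>>> apply_moves --pt "1 0.9 0.5 0 0" --pt "1 0.9 0.5 0 0" --pt "1 0.9 0.5 0 0"

```text
t: 17.4
eef_pos: [629.6, 181.2, 86.3]
tcp_rot: [-1.306, 1.565, 0.134]
ft_force: [8.0, -0.4, 4.3]
opening: 0.003
```

>>> apply_moves --pt "1 0.9 0.5 0 0" --pt "1 0.9 0.5 0 0" --pt "1 0.9 0.5 0 0"

```text
t: 17.7
eef_pos: [627.9, 181.4, 83.3]
tcp_rot: [-1.308, 1.566, 0.132]
ft_force: [5.3, -0.5, 2.0]
opening: 0.002
```

>>> apply_moves --pt "1 0.9 0.5 0 0" --pt "1 0.9 0.5 0 0" --pt "1 0.9 0.5 0 0"

```text
t: 18.0
eef_pos: [627.7, 181.6, 82.1]
tcp_rot: [-1.315, 1.562, 0.125]
ft_force: [8.0, -3.0, 16.7]
opening: 0.001
```

>>> apply_moves --pt "1 0.9 0.5 0 0" --pt "1 0.9 0.5 0 0"

```text
t: 18.2
eef_pos: [627.7, 181.7, 81.8]
tcp_rot: [-1.329, 1.559, 0.111]
ft_force: [7.1, -3.7, 27.8]
opening: 0.003
```

>>> apply_moves --pt "1 0.9 0.5 0 0" --pt "1 0.9 0.5 0 0"

```text
t: 18.4
eef_pos: [627.7, 181.7, 81.5]
tcp_rot: [-1.338, 1.556, 0.102]
ft_force: [7.7, -5.5, 39.0]
opening: 0.005
```

Firm bottom at the bar end. I'll back off and press at the shank lips.

>>> apply_moves --pt "1 -5 -2 0 0" --pt "1 -15 0 0 0" --pt "1 -25 10 0 0" --pt "1 -15 30 0 0" --pt "1 0 25 0 0" --pt "1 0 8 0 0" --pt "1 0 0 0 0"

```text
t: 19.1
eef_pos: [551.6, 191.3, 136.2]
tcp_rot: [1.677, 1.571, 3.118]
ft_force: [0.4, 0.2, 0.5]
opening: 0.003
```

Run:
```python
from h import *
ty=np.array([-.9915,.1303,0])
plan(ins(82,0,26)-10*ty+[0,0,11])
```

```text
t 19.1 pos [551.6 191.3 136.2] F [0.4 0.2 0.5] open 0.003
toolx [-0.  0. -1.] tooly [-0.992  0.13   0.   ] toolz [ 0.13   0.992 -0.   ] j6 -1.22
turn 0 shift before-turn [  5.1 -18.7  -0.5] after-turn [  5.1 -18.7  -0.5]
```

>>> apply_moves --pt "1 0 -12 0 0" --pt "1 3 -7 0 0" --pt "1 3 1 0 0" --pt "1 2 1 0 0" --pt "1 1.7 1 0 0" --pt "1 0 0 0 0"

```text
t: 19.7
eef_pos: [567.7, 188.9, 125.6]
tcp_rot: [1.824, 1.57, -3.019]
ft_force: [0.6, 0.8, 0.2]
opening: 0.006
```

>>> apply_moves --pt "1 0.9 0.5 0 0" --pt "1 0.9 0.5 0 0" --pt "1 0.9 0.5 0 0"

```text
t: 20.0
eef_pos: [566.9, 189.2, 123.7]
tcp_rot: [-1.201, 1.57, 0.239]
ft_force: [0.9, 0.7, 3.8]
opening: 0.006
```

>>> apply_moves --pt "1 0.9 0.5 0 0" --pt "1 0.9 0.5 0 0" --pt "1 0.9 0.5 0 0"

```text
t: 20.3
eef_pos: [565.4, 189.4, 120.9]
tcp_rot: [-1.167, 1.57, 0.273]
ft_force: [2.0, -0.4, 4.2]
opening: 0.007
```

>>> apply_moves --pt "1 0.9 0.5 0 0" --pt "1 0.9 0.5 0 0" --pt "1 0.9 0.5 0 0"

```text
t: 20.6
eef_pos: [564.4, 189.6, 118.9]
tcp_rot: [-1.283, 1.568, 0.157]
ft_force: [1.3, -1.0, 15.9]
opening: 0.004
```

>>> apply_moves --pt "1 0.9 0.5 0 0" --pt "1 0.9 0.5 0 0"

```text
t: 20.8
eef_pos: [564.3, 189.7, 118.5]
tcp_rot: [-1.323, 1.566, 0.118]
ft_force: [1.1, -3.1, 28.2]
opening: 0.005
```

>>> apply_moves --pt "1 0.9 0.5 0 0" --pt "1 0.9 0.5 0 0"

```text
t: 21.0
eef_pos: [564.3, 189.7, 118.1]
tcp_rot: [-1.331, 1.563, 0.109]
ft_force: [1.2, -5.7, 41.6]
opening: 0.003
```

Firm at the shank too, and both floors read consistently. I'll lift off and measure from above.

>>> apply_moves --pt "1 -4 -2 0 0" --pt "1 -20 0 0 0" --pt "1 -40 0 0 0" --pt "1 -40 -10 0 0" --pt "1 -15 -8 0 0" --pt "1 0 0 0 0" --pt "1 0 0 0 0"

```text
t: 21.7
eef_pos: [580.7, 187.1, 232.1]
tcp_rot: [1.846, 1.569, -2.998]
ft_force: [-0.4, 0.6, -0.8]
opening: 0.003
```

```bash
python3 meas.py w9
python3 - <<'E'
from h import *
c=load('w9')
w=c['pixels'][20:260,160:480,::-1]
cv2.imwrite('pics/c9.png',cv2.resize(cv2.convertScaleAbs(w,alpha=1.5),(800,600),interpolation=cv2.INTER_CUBIC))
f=lambda q:((proj(c,ins(*q))-[160,20])*2.5).round()
for n,q in (('groove end',(159,0,0)),('bar0',(0,0,-4.5)),('peg1.4',(118+44*np.sin(1.4),48-44*np.cos(1.4),42)),('peg1.5',(118+44*np.sin(1.5),48-44*np.cos(1.5),42)),('tip',(153,0,-4.5)),('slot+',(0,48,0)),('slot-',(0,-48,0)),('slotfar',(-13.5,0,0)),('slotnear',(13.5,0,0))): print(n,f(q))
plan([580,187,236])
E
```

```text
area 3078 bbox [ 282   96   76  131 3078]
bar y -35 (np.int64(348), (np.int64(213), np.int64(227)))
bar y -25 (np.int64(340), (np.int64(213), np.int64(226)))
bar y 25 (np.int64(299), (np.int64(213), np.int64(227)))
bar y 35 (np.int64(291), (np.int64(213), np.int64(227)))
tip row 96 cols 319.0
bar cols 282 358
  model -6 12 4 bar rows 218.6 238.4 tip 105.0
  model -6 8 8 bar rows 216.1 235.8 tip 107.2
  model -6 -4.5 -4.5 bar rows 208.7 227.9 tip 100.5
  model -3 12 4 bar rows 216.9 236.9 tip 101.7
  model -3 8 8 bar rows 214.5 234.3 tip 103.9
  model -3 -4.5 -4.5 bar rows 207.1 226.3 tip 97.2
  model 0 12 4 bar rows 215.3 235.4 tip 98.4
  model 0 8 8 bar rows 212.8 232.7 tip 100.5
  model 0 -4.5 -4.5 bar rows 205.4 224.8 tip 93.9
  model 3 12 4 bar rows 213.6 233.8 tip 94.9
  model 3 8 8 bar rows 211.1 231.2 tip 97.1
  model 3 -4.5 -4.5 bar rows 203.7 223.2 tip 90.6
groove end [399. 179.]
bar0 [398. 488.]
peg1.4 [260. 234.]
peg1.5 [245. 232.]
tip [399. 190.]
slot+ [301. 495.]
slot- [496. 494.]
slotfar [398. 512.]
slotnear [398. 476.]
t 21.75 pos [580.5 187.  231.6] F [-0.   0.2 -0.3] open 0.004
toolx [-0.003 -0.    -1.   ] tooly [-0.991  0.13   0.003] toolz [ 0.13   0.991 -0.001] j6 -1.24
turn 0 shift before-turn [-4.4  0.5 -0.1] after-turn [-4.4  0.5 -0.1]
```

View pics/c9.png

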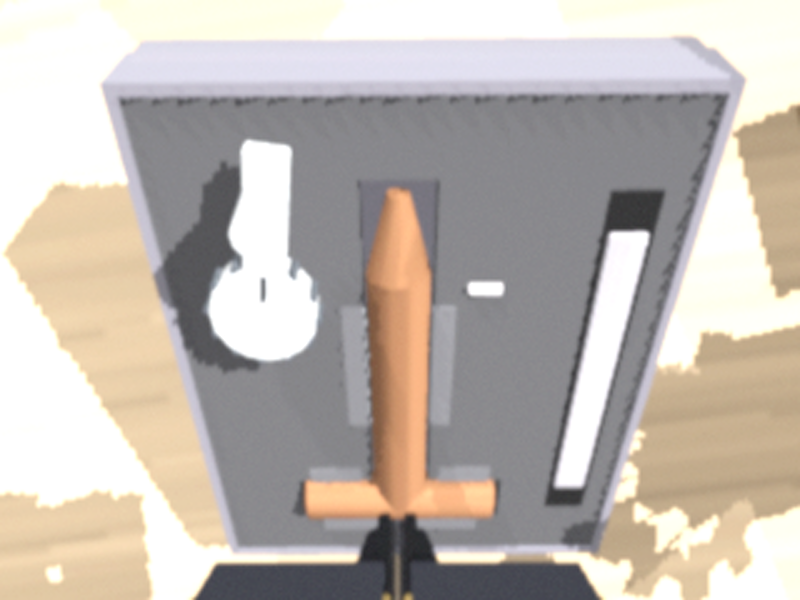

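The dibber looks home: symmetric between the lips, bar rows 213–227 and tip row 96, matching the z = -4.5 mm model with dx about -1 mm. The collar peg is at about 1.5 rad. I'll turn the jaws 45° and drag the peg round its arc with the half-open jaws caged around it.

```bash
cat >> h.py <<'E'
Ty=np.array([-.9915,.1303,0]); Tz=np.array([.1303,.9915,0])
J=(Tz-Ty)/2**.5; Y2=(Ty+Tz)/2**.5
def F(th,s,z=30): return ins(118+44*np.sin(th),48-44*np.cos(th),z)+s*J+[0,0,11]
def rel(d): return np.array([-d[2],d@Y2,d@J]).round(1)
E
python3 - <<'E'
from h import *
p=status.state()['eef_pos']; a=F(1.5,4)
d=a-p; print('from now, before turn (x,y,z):',[-d[2],d@Ty,d@Tz],'target',a)
prev=a
for th,s in ((1.5,13),(1.25,13),(1.0,13),(.75,13),(.5,13),(.25,13),(0,13),(0,16)):
    b=F(th,s); print(th,s,b.round(1),rel(b-prev)); prev=b
E
```

```text
from now, before turn (x,y,z): [np.float64(57.114655661894005), np.float64(84.76088232542253), np.float64(-42.15168931958371)] target [490.93402716 156.30235286 174.50165182]
1.5 13 [498.1 161.8 174.5] [-0. -0.  9.]
1.25 13 [501.3 172.2 173.4] [1.1 6.3 8.9]
1.0 13 [506.7 181.5 171.1] [2.4 4.1 9.9]
0.75 13 [513.8 189.  167.6] [ 3.5  1.6 10.3]
0.5 13 [522.3 194.4 163.1] [ 4.4 -0.9 10. ]
0.25 13 [531.6 197.2 158. ] [ 5.1 -3.4  9.1]
0 13 [541.1 197.4 152.6] [ 5.4 -5.7  7.6]
0 16 [543.5 199.2 152.6] [-0. -0.  3.]
```

>>> apply_moves --pt "0.58 0 25 -12 0" --pt "0.58 0 35 -18 0" --pt "0.58 0 25 -12 0" --pt "0.58 0 0 0 7.5" --pt "0.58 0 0 0 7.5" --pt "0.58 0 0 0 7.5" --pt "0.58 0 0 0 7.5" --pt "0.58 0 0 0 7.5" --pt "0.58 0 0 0 7.5" --pt "0.58 0 0 0 0"

```text
t: 22.75
eef_pos: [490.9, 156.6, 231.9]
tcp_rot: [2.621, 1.568, -3.009]
ft_force: [0.4, -0.1, 0.7]
opening: 0.423
```

Run:
```python
from h import *
plan(F(1.5,4),np.arctan2(J[1],J[0])); print(J,Y2)
```

```text
t 22.75 pos [490.9 156.6 231.9] F [ 0.4 -0.1  0.7] open 0.423
toolx [-0.003 -0.    -1.   ] tooly [-0.607  0.794  0.001] toolz [ 0.794  0.607 -0.002] j6 -0.47
turn -0.1 shift before-turn [57.4 -0.4  0. ] after-turn [57.4 -0.4  0. ]
[0.79323239 0.60896036 0.        ] [-0.60896036  0.79323239  0.        ]
```

>>> apply_moves --pt "0.58 20 0 0 0" --pt "0.58 20 0 0 0" --pt "0.58 10 0 0 0" --pt "0.58 5 0 0 0" --pt "0.58 2 0 0 0" --pt "0.58 0 0 0 0"

```text
t: 23.35
eef_pos: [491.9, 156.7, 176.5]
tcp_rot: [-0.01, 1.571, 0.646]
ft_force: [-0.8, 0.5, 0.7]
opening: 0.419
```

>>> apply_moves --pt "0.58 0 0 3 0" --pt "0.58 0 0 3 0" --pt "0.58 0 0 3 0" --pt "0.58 0.5 2.8 4 0" --pt "0.58 0.6 3.5 4.9 0"

```text
t: 23.85
eef_pos: [502.3, 172.8, 175.4]
tcp_rot: [-0.546, 1.571, 0.109]
ft_force: [-0.0, -0.3, 1.8]
opening: 0.42
```

Continue along the arc.

>>> apply_moves --pt "0.58 1.2 2 5 0" --pt "0.58 1.2 2 5 0" --pt "0.58 1.7 0.8 5 0" --pt "0.58 1.8 0.8 5 0" --pt "0.58 2.2 -0.5 5 0" --pt "0.58 2.2 -0.4 5 0"

```text
t: 24.45
eef_pos: [523.5, 194.7, 164.7]
tcp_rot: [1.337, 1.571, 1.991]
ft_force: [-1.2, 0.5, 0.8]
opening: 0.423
```

Run:
```python
from h import *
plan(F(.5,13),np.arctan2(J[1],J[0]))
w=shot('wrist','w10'); s=shot('scene','s10')
im=s['pixels'][205:325,260:410,::-1]
cv2.imwrite('pics/c10.png',cv2.resize(np.hstack([cv2.resize(w['pixels'][:,:,::-1],(640,400)),cv2.resize(im,(400,400))]),(800,308)))
```

```text
t 24.45 pos [523.5 194.7 164.7] F [-1.2  0.5  0.8] open 0.423
toolx [-0.  0. -1.] tooly [-0.609  0.793  0.   ] toolz [0.793 0.609 0.   ] j6 -0.42
turn -0.0 shift before-turn [ 1.6  0.5 -1.1] after-turn [ 1.6  0.5 -1.1]
```

The viewer limit is reached, so I'll go on with numbers: a drag of about 1 N fits the collar turning. On to the stop.

>>> apply_moves --pt "0.58 2.8 -1.2 4 0" --pt "0.58 2.8 -1.2 4 0" --pt "0.58 2.8 -2.6 3.8 0" --pt "0.58 2.6 -2.6 3.4 0" --pt "0.58 0 0 0 0"

```text
t: 25.05
eef_pos: [540.2, 197.6, 153.4]
tcp_rot: [2.734, 1.571, -2.895]
ft_force: [0.3, -0.3, 0.1]
opening: 0.42
```

>>> apply_moves --pt "0.58 0 0 1.5 0" --pt "0.58 0 0 1.5 0" --pt "0.58 0 0 0 0"

```text
t: 25.35
eef_pos: [540.9, 198.7, 153.5]
tcp_rot: [3.02, 1.567, -2.608]
ft_force: [-4.5, -5.0, -0.4]
opening: 0.422
```

>>> apply_moves --pt "0.58 0 0 1.5 0" --pt "0.58 0 0 1 0" --pt "0.58 0 0 0 0"

```text
t: 25.65
eef_pos: [541.4, 199.1, 153.1]
tcp_rot: [3.01, 1.562, -2.618]
ft_force: [-10.8, -14.0, 2.5]
opening: 0.42
```

>>> apply_moves --pt "0.58 0 0 -6 0" --pt "0.58 0 0 -6 0" --pt "0.58 -10 0 0 0" --pt "0.58 -30 0 0 0" --pt "0.58 -35 0 0 0" --pt "0.58 0 0 0 -7.5" --pt "0.58 0 0 0 -7.5" --pt "0.58 0 0 0 -7.5" --pt "0.58 0 0 0 -7.5" --pt "0.58 0 0 0 -7.5"

```text
t: 26.65
eef_pos: [534.9, 194.1, 230.0]
tcp_rot: [-0.949, 1.569, 0.365]
ft_force: [0.8, -0.2, -0.4]
opening: 0.421
```

Run:
```python
from h import *
plan([605,184,240],3.011+np.pi/2)
```

```text
t 26.65 pos [534.9 194.1 230. ] F [ 0.8 -0.2 -0.4] open 0.421
toolx [ 0.002  0.001 -1.   ] tooly [-0.967  0.253 -0.001] toolz [0.253 0.967 0.001] j6 -1.08
turn -7.2 shift before-turn [ -9.9 -70.4   8. ] after-turn [ -9.9 -70.8  -0.8]
```

Stop reached, with stiff resistance exactly at the arc's end. Now I'll verify from above in code: collar arm angle from the bright pixels, and dibber pose.

>>> apply_moves --pt "0.58 0 0 0 -7" --pt "1 -5 -25 0 0" --pt "1 -5 -35 0 0" --pt "1 0 -11 0 0" --pt "1 0 0 0 0" --pt "1 0 0 0 0" --pt "1 0 0 0 0"

```text
t: 27.35
eef_pos: [603.9, 184.2, 239.1]
tcp_rot: [1.441, 1.57, 2.872]
ft_force: [0.4, -0.2, -0.5]
opening: 0.011
```

```bash
python3 meas.py w11
python3 - <<'E'
from h import *
c=load('w11'); im=c['pixels'].astype(int)
# rectify the plane z=17.5 of the insert, 1 px = 1 mm, x up from 90..190, y 110..-30
xs=np.arange(190,60,-1);ys=np.arange(90,-35,-1)
mp=np.array([[proj(c,ins(x,y,17.5)) for y in ys] for x in xs]).astype(np.float32)
r=cv2.remap(c['pixels'],mp[...,0],mp[...,1],cv2.INTER_LINEAR).astype(int)
m=(r.min(2)>110)
for i in range(0,len(xs),4): print(xs[i],''.join('#' if v else ('o' if r[i,j,0]>1.5*r[i,j,2] and r[i,j,0]>80 else '.') for j,v in enumerate(m[i]) if j%2==0))
for th in (0,.06,.12,.2): print(th,'peg top',proj(c,ins(118+44*np.sin(th),48-44*np.cos(th),42)).round(1))
E
```

```text
area 1977 bbox [ 282  126   76   81 1977]
bar y -35 (np.int64(348), (np.int64(192), np.int64(206)))
bar y -25 (np.int64(340), (np.int64(192), np.int64(206)))
bar y 25 (np.int64(299), (np.int64(193), np.int64(206)))
bar y 35 (np.int64(291), (np.int64(193), np.int64(206)))
tip row 126 cols 326.5
bar cols 282 358
  model -6 12 4 bar rows 198.5 218.2 tip 77.0
  model -6 8 8 bar rows 196.2 215.8 tip 78.8
  model -6 -4.5 -4.5 bar rows 189.3 208.3 tip 73.1
  model -3 12 4 bar rows 196.8 216.6 tip 73.4
  model -3 8 8 bar rows 194.5 214.1 tip 75.3
  model -3 -4.5 -4.5 bar rows 187.6 206.7 tip 69.6
  model 0 12 4 bar rows 195.0 214.9 tip 69.9
  model 0 8 8 bar rows 192.7 212.5 tip 71.7
  model 0 -4.5 -4.5 bar rows 185.8 205.0 tip 66.1
  model 3 12 4 bar rows 193.2 213.2 tip 66.2
  model 3 8 8 bar rows 190.9 210.8 tip 68.0
  model 3 -4.5 -4.5 bar rows 184.0 203.3 tip 62.5
190 #####..........................................................
186 #####..........................................................
182 #####..........................................................
178 #####.............
[... 1411 characters left out ...]
##.....................................###oooooo............
90 #####...................................ooooooooooo............
86 ..###....................................oooooooooo............
82 ..###...................................ooooooooooo............
78 ..###...................................ooooooooooo............
74 ..###...................................ooooooooooo............
70 .####....................................oooooooooo............
66 ..###....................................oooooooooo............
62 #####...................................ooooooooooo............
0 peg top [313.9 132.3]
0.06 peg top [313.7 129.6]
0.12 peg top [313.4 126.7]
0.2 peg top [312.6 123. ]
```

The arm lies straight across at x ≈ 111–127 mm over its whole length, so the collar is at about 0 rad. The dibber bar is unchanged and home, and the gripper is clear.

```bash
python3 -c "
from h import *
s=status.state();print(s['t'],s['ft_force'].round(1));print(env.job_done())"
```

```text
27.4 [-0.1 -0.3 -0.2]
the job is handed in; nothing more can be done
None
```

The dibber is pressed home in the cutout and the lock collar is turned across it to its stop; I handed the job in at 27.4 s. `job_done()` gives no verdict, so the result rests on my own checks below.

**How it went:** I took the middle-sized T dibber (measured about 151 mm against 153 mm given). I tilted it about 30° in the jaws by touching its tip to the foam, then laid it on the lips. It came to rest about 6–8 mm too far downhill, so I nudged it up. I then pressed the bar end and the shank until each hit a firm floor, and dragged the collar peg round its arc to the stop.

**Last checks:**
- **Dibber:** the bar is straight and about 1 mm from the crossing. Bar and tip rows matched the home depth (axis about 4.5 mm below the face) when measured before locking. After locking, the bar was unchanged; the collar hid the tip.
- **Collar:** its arm lies straight across at x ≈ 111–127 mm, so its angle is about 0 rad. It met stiff resistance (about 18 N) at the end of the arc.
- **Robot:** clear of everything, with no force reading.

**What disagreed or came close:**
- My first estimate of the case height was about 9 mm too low. While tilting the dibber, something bottomed on the foam at about 30 N, and I then corrected the fit from the wrist camera.
- The two presses peaked at 39 N and 42 N on the wrist sensor, nearer the 50 N limit than I intended.
- I did not measure the bystanders again, but no move went near them.
- I asked for one picture beyond the viewer's limit of 12, so the final checks were done in code.

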